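# Return a bearing block to its bin in a hooded parts carousel

## Robot

A 6-joint arm with a two-finger parallel gripper is mounted at the origin on the work surface. World frame = base frame: x ahead of the robot, y to its left, z up, the work surface at z = 0. Lengths are in m, angles in degrees, forces in N, time in s.
With the tool pointing down it reaches from about 0.25 to 0.725 m from the base axis. Payload 9.7 kg.
Tool frame: the origin (TCP) lies midway between the tips of the shut fingers; the grasp point (between the pads) lies 19 mm behind it; z points along the fingers, y is the line along which they close (so a half turn about z gives the same grasp; the last joint's range is limited). The gripper opens to 85 mm and grips with 20 to 120 N. Pads are 22 mm wide; open, the fingers measure 114 mm over their backs; the gripper's body (76 mm by 85 mm) begins 54 mm behind the grasp point. The pads swing forward as they close: fully open they stand 13 mm farther back than shut.
Start: joints at [-77.006, 4.979, 10.078, 95.1, 0, 90], TCP at [0.124, -0.536, 0.231] pointing down, gripper open.
Joint ranges: [-179.16, 179.16], [-48.56, 103.87], [-65.8, 70.77], [-126.05, 130.52], [-82.76, 87.17], [-180, 180]. Speed limits (degrees/s): [127.2, 127.2, 147.25, 180, 180, 180].

## Interface

Orientations are given as [roll, pitch, yaw] about the fixed x, y, z axes, in that order (R = Rz(yaw) Ry(pitch) Rx(roll)).
In Python, from workcell import bot gives the robot as it stands. The module is installed in compiled form; this text tells all that it offers.
- The arm moves only by the tool send_rows, never from a script. Its argument "moves" is one flat list of numbers, 7 for each row, row after row: the shift along the world's x, y, z normalised to -1 to 1, where 1 is 0.025 m, then the turn, a rotation vector about the world's x, y, z normalised to -1 to 1, where 1 is 0.15 rad, then the closure, from -1 (fully open) to 1 (shut), so that 0 is half open. A call has 1 to 8 rows; each row shifts and turns the commanded pose from where the row before left it; what a row does not reach is not made up. A row lasts 1/8 s, in which the tool goes at most 62.5 mm and 10.7 degrees, less where a joint would pass 70% of its speed; a pose out of reach is approached as far as the arm can. A call with a number of a shift or a turn outside -1 to 1 is refused whole. A call with a gripper value outside its range is refused whole. The fingers move at their own pace and stop on an object; "squeeze" is the grip in N (left out, the last holds). Time passes only in rows, so rows that do not move let the fingers close. It gives the time, the measured TCP pose, the force, the opening and the grip force at its end, in the units of the state.
- bot.get_obs(): the state, without advancing time (a new reading comes with each control period).
- bot.camera(name): name is "side" or "top"; returns a dict with "color" (400x640x3 uint8, red, green, blue), "camera_matrix" (3x3 intrinsics, pixels), "D" ([k1, k2, p1, p2, k3] as OpenCV has them; the pictures are not rectified), "R" (3x3) and "t" (3): a world point X has camera coordinates R X + t. Camera axes: x right, y down, z forward; pixel columns grow to the right and rows downward; lengths in m; the calibration is good to about 2 mm. A picture is of the moment at which its call begins. There is no depth.
- bot.job_done(): hands the job in; it is judged then, once.
Trained networks look in the newest picture that a camera, given by its name, has taken for a name from the list of things; names that differ only in an ending like _2 or _b are one class to them, and where a whole thing is asked for, a point or a joint stands for the part that bears it (a point fixed in the world has none). Each returns a list of dicts, best first, with "p" (0 to 1); they miss things now and then, are a little off and sometimes report something else, mostly with a low value. They report only what shows in the picture. A call takes as long as a camera call. They do not tell look-alikes from the thing itself.
- bot.boxes_of(camera, query): "extent" ([left, top, right, bottom] in pixels, round what is visible of it).
- bot.trace(camera, query): "region" (400x640 bool, what is visible of it) and "extent" ([left, top, right, bottom] in pixels, round what is visible of it).
- bot.landmark_of(camera, query): "pixel" ([column, row] in pixels: a listed point, or the origin of a listed thing).
The state is a dict: "time": time; "q": joint angles; "qd": joint speeds; "joint_efforts": joint torques, N m; "ee_pos": TCP position; "tcp_rot": TCP orientation; "wrist_force": force on the tool from outside, world axes, zero at the start; "torque": the same for the moment, N m; "opening": finger opening in m; "grasp_force": force on a finger pad.
Only numpy, scipy, OpenCV 4.12 (cv2) and the standard library are available. Lean on these libraries where they do the work, as an engineer would, in place of code of your own. Each camera call takes 0.05 s, during which the arm holds its last target. There are 200 camera calls.

## Task

Put the loose pillow-block bearing back with its own kind: turn the parts wheel by its pegs until the bin that already holds a bearing block squarely faces the open front of the clear hood, then bring the bearing in level under the hood and set it upright on the bin floor, feeling it rest there gently before you let go. Leave the wheel in that position, do not bump the hood, and leave the tee, bolt and jar where they are.

Things in the scene. Friction and masses are not known exactly. Their poses are not given: they have to be found in the camera images.
- wheel: Aluminium parts wheel, a disc 452 mm across, upper face 27 mm above the bench; turns either way about its z (up) and stays where left (dry friction, about 1.2 N at a peg). Origin on the axis, 17 mm above the bench. Four open 90 degree bins are centred on its -x (bearing block), +y (hex bolts), +x (pipe tees), -y (round flanges), each with samples fixed in it.
- bin_floor (a point): Centre of the empty floor of the bearing block bin: on the wheel's -x line, 130 mm from the axis, on the disc's upper face; turns with the wheel, x points to the hub. Along this line the bin is empty from radius 70 mm (the fixed sample block, 51 mm high, stands against the hub, crosswise) to 185 mm (outer wall, 4 mm thick, 16 mm high).
- divider (a point): On the disc's face at radius 110 mm, under one of the four upright walls between the bins, at 135 degrees from the wheel's +x; the others are at 45, 225, 315 degrees. Each is 4 mm thick, 30 mm high, from the hub (radius 36 mm, 45 mm high) to the outer wall; axes as the wheel's.
- peg (a point): Middle of the top of one of six upright round black pegs for turning the wheel: 16 mm in diameter, from the disc's face (27 mm above the bench) to 80 mm above the bench, at radius 212 mm, outside the outer wall. This one is 150 degrees from the wheel's +x; all are at 30, 90, 150, 210, 270, 330 degrees. Axes as the wheel's.
- stand: Fixed grey stand of the carousel, origin on the bench on the wheel's axis, z up. Its -x direction is the front, the loading side, marked by a grey foot on the bench 223 to 253 mm from the axis, 14 mm high. A steel post of radius 12 mm on the axis carries the hood.
- load_point (a point): Fixed point of the stand, 130 mm from the axis towards the front, 27 mm above the bench: where bin_floor must come so that the bearing bin faces the front.
- hood: Fixed clear dust hood; origin on the bench on the axis, axes as the stand's. Round flat roof of radius 153 mm, underside 225 mm above the bench, 4 mm thick, small knob on top; a clear skirt at radius 149 mm hangs from it to 100 mm above the bench, except over the front 120 degrees (60 either side of -x), which is open. Pegs and outer part of the bins lie outside it.
- bearing: Loose dark cast pillow-block bearing, 0.3 to 0.6 kg: a base 80 mm long (its x), 28 mm wide (its y), 12 mm high, with a round housing of radius 24 mm on it, 28 mm thick along y, its centre 27 mm and its top 51 mm above the underside. Both y faces of the housing are flat and parallel. Origin at the centre of its underside, z up. It starts upright on the bench on the robot's right.
- tee: Loose dark pipe tee lying on the bench, 84 mm long, 62 mm across, 36 mm high; origin under its middle. Not to be moved.
- bolt: Loose steel hex bolt lying on the bench, about 108 mm long, 42 mm wide, 36 mm high; origin under its middle. Not to be moved.
- jar: Clear plastic jar with a red lid, 90 mm across and 130 mm high, on the robot's left; origin at the centre of its underside. Not to be moved.
Mind the look-alikes: they are no part of the job. What is shaped like the bearing but green or yellow is not meant.

How it is judged:
By the outcome, as a careful person would: the job done as asked, in the order asked, and still so for the second after the job is handed in, with the robot touching nothing.
It also fails if it takes over 72 s, if anything falls off the work surface, if the arm or the gripper's body presses on something with over 40 N, if the wrist force passes 120 N, or if a joint passes its speed limit or range.

## Working session

There is one attempt and no reset: what is moved stays moved. The work goes in short steps, Python scripts to look and compute and a tool call to move; the robot and the scene stay as the last step left them, time stands still between calls to the robot, and variables do not carry over. Pictures are saved under pics/ and viewed, at most 10 in all, crops included, and the job is handed in when it is done.

Besides the shell and the picture viewer there is one more tool, called after ">>>" as name(argument=value, ...) on one line, values as JSON. send_rows: Moves the arm, as the interface text tells. Its arguments: {"type":"object","properties":{"moves":{"type":"array"},"squeeze":{"type":"number"}},"required":["moves"]}

```bash
mkdir -p pics
cat > h.py <<'E'
import numpy as np, cv2
from workcell import bot
def ray(c,px):
    p=cv2.undistortPoints(np.array([[px]],float),np.array(c["camera_matrix"]),np.array(c["D"]))[0,0]
    R=np.array(c["R"]);t=np.array(c["t"])
    return -R.T@t, R.T@np.array([p[0],p[1],1])
def atz(c,px,z):
    o,d=ray(c,px); return o+d*(z-o[2])/d[2]
def proj(c,X):
    R=np.array(c["R"]);r=cv2.Rodrigues(R)[0]
    return cv2.projectPoints(np.atleast_2d(np.array(X,float)),r,np.array(c["t"],float),np.array(c["camera_matrix"]),np.array(c["D"]))[0][:,0]
def save(c,n): cv2.imwrite(f"pics/{n}.png",cv2.cvtColor(c["color"],cv2.COLOR_RGB2BGR))
np.set_printoptions(precision=4,suppress=True)
E
python3 - <<'E'
from h import *
hs={"wheel":.017,"stand":0,"hood":0,"bin_floor":.027,"divider":.027,"peg":.08,"load_point":.027,"bearing":0,"tee":0,"bolt":0,"jar":0}
for n in ["top","side"]:
    c=bot.camera(n); save(c,n+"0")
    print(n,"cam at",-np.array(c["R"]).T@np.array(c["t"]))
    for k,z in hs.items():
        for d in bot.landmark_of(n,k)[:6]:
            print(k,round(d["p"],2),np.array(d["pixel"]).round(1),atz(c,d["pixel"],z).round(4))
E
```

```text
top cam at [ 0.2065 -0.0548  1.5882]
bin_floor 0.88 [265.7 147.3] [0.7235 0.1618 0.027 ]
peg 0.59 [257.2 115.2] [0.8398 0.1948 0.08  ]
load_point 0.89 [291.4 178.5] [0.5952 0.0531 0.027 ]
bearing 0.76 [447.4 216. ] [ 0.4603 -0.5748  0.    ]
bearing 0.72 [394.2 218.1] [ 0.4479 -0.3598  0.    ]
bearing 0.56 [425.1 220. ] [ 0.4425 -0.4838  0.    ]
bearing 0.55 [377.5 251.8] [ 0.313 -0.292  0.   ]
bearing 0.49 [406.2 249. ] [ 0.3258 -0.4054  0.    ]
tee 0.74 [397.8 184. ] [ 0.5878 -0.3769  0.    ]
bolt 0.53 [209.9 224.6] [0.4068 0.374  0.    ]
jar 0.64 [185.9 202.8] [0.493  0.4782 0.    ]
side cam at [ 0.1271 -1.3416  0.9787]
wheel 0.62 [365.4 192.9] [0.7035 0.0256 0.017 ]
wheel 0.26 [276.2 144.8] [0.4829 0.4502 0.017 ]
stand 0.56 [365.4 195.6] [0.7077 0.0337 0.    ]
bin_floor 0.62 [376.5 281.9] [ 0.5723 -0.4098  0.027 ]
bin_floor 0.58 [354.  171.3] [0.708 0.157 0.027]
divider 0.51 [327.5 192.6] [0.5736 0.047  0.027 ]
load_point 0.91 [327.4 194.2] [0.5704 0.0376 0.027 ]
load_point 0.54 [353.5 171. ] [0.707  0.1595 0.027 ]
load_point 0.27 [365.7 196.4] [ 0.6909 -0.0091  0.027 ]
bearing 0.89 [364.1 347.5] [ 0.4711 -0.5929  0.    ]
bearing 0.86 [274.8 278.1] [ 0.3163 -0.2925  0.    ]
bearing 0.79 [323.9 286.4] [ 0.439  -0.3608  0.    ]
bearing 0.72 [338.1 314.9] [ 0.4437 -0.4727  0.    ]
bearing 0.55 [293.4 307.7] [ 0.3388 -0.4168  0.    ]
tee 0.73 [374.4 283.1] [ 0.5775 -0.3863 -0.    ]
bolt 0.68 [262.7 159.1] [0.4135 0.3798 0.    ]
jar 0.92 [278.2 145.7] [0.4954 0.4721 0.    ]
```

View pics/top0.png

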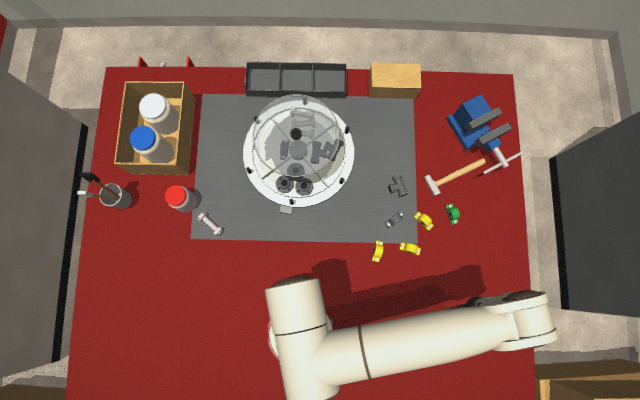

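View pics/side0.png

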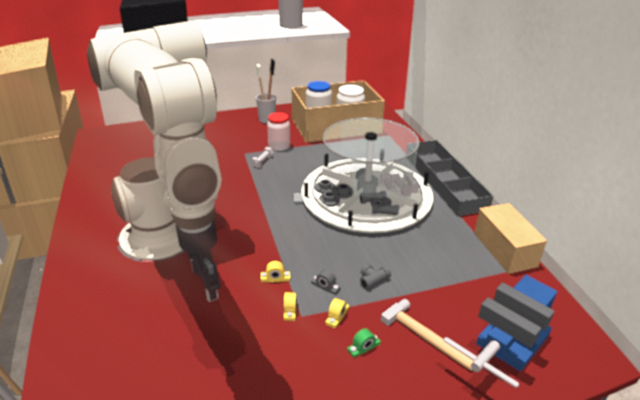

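The dark bearing is at top pixel (394,218) and side pixel (324,286), so about (0.44,-0.36). The other bearing shapes are yellow or green. The wheel hub is near top pixel (297,150), with the foot at (286,209). I'll zoom in next.

Run:
```python
from h import *
def crop(f,x,y,w,h,s):
    i=cv2.imread(f)[y:y+h,x:x+w]; return cv2.resize(i,None,fx=s,fy=s,interpolation=cv2.INTER_CUBIC)
a=crop("pics/top0.png",235,85,125,135,3.2);b=crop("pics/side0.png",290,110,160,135,2.5)
H=432
a=cv2.resize(a,(400,432));b=cv2.resize(b,(400,338))
c1=crop("pics/top0.png",370,200,50,40,4);c2=crop("pics/side0.png",300,262,50,40,4)
b=np.vstack([b,np.zeros((432-338,400,3),np.uint8)])
t=np.hstack([a,b]); d=np.zeros((160,800,3),np.uint8); d[:,:200]=c1;d[:,200:400]=c2
cv2.imwrite("pics/z.png",np.vstack([t,d]))
```

```text
(no output)
```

View pics/z.png

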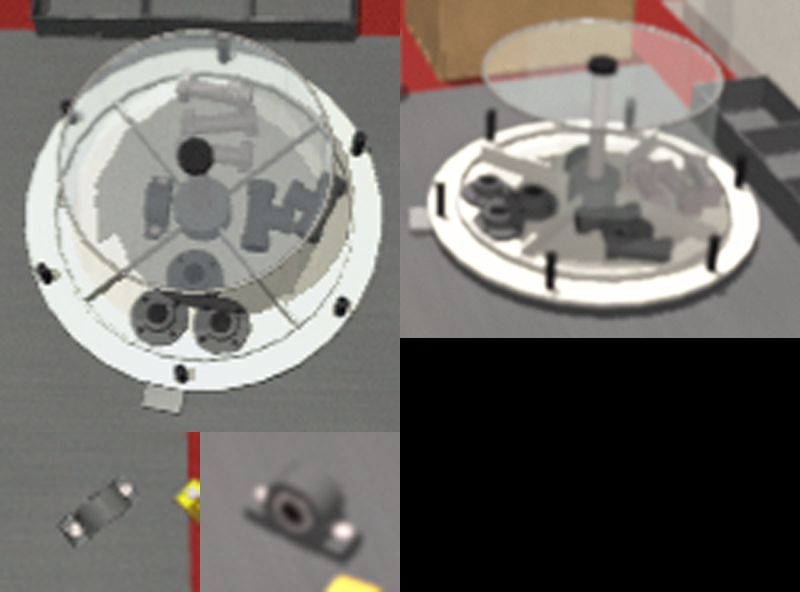

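The crops show the bearing-block bin to the left in the top picture (world +y), bolts to +x, tees to -y and flanges facing the front. So the wheel must turn about 90° CCW, seen from above. Next I'll fit the pegs and the foot.

```bash
cat >> h.py <<'E'
from scipy.optimize import least_squares
from scipy.optimize import linear_sum_assignment
def pegs(c,guess,win=9,thr=75):
    "centroids of dark blobs nearest the predicted mid pegs; guess=(x,y,yaw deg)"
    g=c["color"].max(2).astype(int)
    g=g
    n,l,s,ce=cv2.connectedComponentsWithStats((g<thr).astype(np.uint8))
    out=[]
    for a in range(30,390,60):
        w=np.radians(a+guess[2]); P=[guess[0]+.212*np.cos(w),guess[1]+.212*np.sin(w),.0535]
        p=proj(c,P)[0]
        d=np.linalg.norm(ce-p,axis=1); d[(s[:,4]<6)|(s[:,4]>90)]=999
        i=d.argmin()
        if d[i]<win: out.append((a,ce[i]))
    return out
def fitwheel(cs,guess,thr=75,fixed=None):
    for win in (10,6):
        ob=[(c,a,p) for c in cs for a,p in pegs(c,guess,win,thr)]
        def f(v):
            r=[]
            x,y=(v[0],v[1]) if fixed is None else fixed
            yw=v[-1]
            for c,a,p in ob:
                w=np.radians(a+yw); r+=list(proj(c,[x+.212*np.cos(w),y+.212*np.sin(w),.0535])[0]-p)
            return r
        s=least_squares(f,guess if fixed is None else guess[2:],loss="soft_l1")
        guess=list(s.x) if fixed is None else [*fixed,s.x[0]]
    return guess,len(ob),np.reshape(f(s.x),(-1,2))
E
python3 - <<'E'
from h import *
T=bot.camera("top");S=bot.camera("side")
# initial
print(atz(T,[235+181/3.2,85+373/3.2],.0535),atz(T,[235+223/3.2,85+45/3.2],.0535))
for cs in ([T],[S],[T,S]):
    for y0 in (-75,-90,-105):
        g,n,r=fitwheel(cs,[.70,.03,y0]); print(y0,np.array(g),n,np.abs(r).mean()); 
print(r.round(1))
# foot
print("foot",atz(T,[235+163/3.2,85+398/3.2],.010), atz(S,[290+418/2.5-160,110+217/2.5],.012))
# hood knob: top z ~.24
for z in (.235,.245): print("knob",atz(T,[235+195/3.2,85+155/3.2],z),atz(S,[290+200/2.5,110+65/2.5],z))
# bearing
for n,c,px in (("top",T,(394,218)),("side",S,(324,286))):
    for d in bot.trace(n,"bearing"):
        e=d["extent"]
        if e[0]<=px[0]<=e[2] and e[1]<=px[1]<=e[3]:
            m=d["region"]; ys,xs=np.nonzero(m); print(n,d["p"],e,xs.mean(),ys.mean(),cv2.minAreaRect(np.c_[xs,ys].astype(np.float32)))
    for w in ("tee","bolt"):
        for d in bot.trace(n,w)[:1]: print(w,d["p"],d["extent"])
# holes/ends of the bearing (bright bolt ends) in crops, z~.015
print("ends top",atz(T,[370+72/4,200+(530-432)/4],.014),atz(T,[370+126/4,200+(490-432)/4],.014))
print("ends side",atz(S,[300+60/4,262+(493-432)/4],.014),atz(S,[300+143/4,262+(530-432)/4],.014))
E
```

```text
[0.4967 0.0477 0.0535] [0.925  0.0081 0.0535]
-75 [  0.7    0.03 -75.  ] 0 nan
-90 [  0.7089   0.0294 -95.3625] 5 0.5141491889810652
-105 [  0.7089   0.0294 -95.3625] 5 0.5141491899341432
-75 [  0.7    0.03 -75.  ] 0 nan
-90 [  0.7089   0.0298 -95.3608] 4 0.20526358657528476
-105 [  0.7089   0.0298 -95.3608] 4 0.20526358560606184
-75 [  0.7    0.03 -75.  ] 0 nan
-90 [  0.7089   0.0296 -95.3621] 9 0.3819571371757944
-105 [  0.7089   0.0296 -95.3621] 9 0.3819571649362601
[[-0.3 -0.2]
 [ 1.4  2. ]
 [-0.2 -0.4]
 [-0.2  0. ]
 [-0.3 -0.2]
 [ 0.1 -0. ]
 [-0.1  0.4]
 [ 0.2 -0.4]
 [-0.1  0.3]]
foot [0.4729 0.0719 0.01  ] [0.4735 0.071  0.012 ]
knob [0.7081 0.0281 0.235 ] [0.7052 0.0254 0.235 ]
knob [0.7044 0.0275 0.245 ] [0.6975 0.0071 0.245 ]
tee 0.66 [388.4, 173.8, 405.1, 196.3]
bolt 0.49 [195.7, 213.8, 225.1, 234.3]
side 0.86 [311.6, 268.4, 343.8, 296.0] 326.4851063829787 281.7659574468085 ((327.75946044921875, 280.5330505371094), (29.818471908569336, 20.591259002685547), 29.05460548400879)
tee 0.62 [362.3, 266.6, 393.9, 286.4]
bolt 0.58 [253.7, 142.9, 275.6, 165.5]
ends top [ 0.4198 -0.3321  0.014 ] [ 0.4607 -0.3864  0.014 ]
ends side [ 0.4213 -0.3334  0.014 ] [ 0.4653 -0.3839  0.014 ]<stdin>:7: RuntimeWarning: Mean of empty slice.
  ret = ret.dtype.type(ret / rcount)
```

Run:
```python
from h import *
from scipy.spatial.transform import Rotation as Ro
o=bot.get_obs(); print(o); print(Ro.from_euler("xyz",o["tcp_rot"],degrees=True).as_matrix())
T=bot.camera("top");S=bot.camera("side")
C=np.array([.7089,.0296])
# foot: mask grey brighter pixels near the foot, outside the disc
for c,n in ((T,"top"),(S,"side")):
    p=proj(c,[.4735,.0715,.012])[0].round().astype(int)
    g=c["color"].min(2)[p[1]-9:p[1]+10,p[0]-10:p[0]+11].astype(int)
    print(n,p); print(g)
```

```text
{'time': 1.6, 'q': array([-77.0056,   4.9788,  10.0784,  95.1   ,  -0.0015,  90.0028]), 'qd': array([-0.0065, -0.0032,  0.0788,  0.1113, -0.1663, -0.0336]), 'joint_efforts': array([  0.0002, -52.0097,  46.4855,   0.0018,   0.0001,   0.    ]), 'ee_pos': array([ 0.1237, -0.5359,  0.2313]), 'tcp_rot': array([-179.9996,    0.0015,   12.9917]), 'wrist_force': array([ 0.3525,  0.0295, -0.493 ]), 'torque': array([-0.0255,  0.0068,  0.027 ]), 'grasp_force': 0.0, 'opening': 0.08545298003358875}
[[ 0.9744  0.2248 -0.    ]
 [ 0.2248 -0.9744  0.    ]
 [-0.     -0.     -1.    ]]
top [286 209]
[[236 236 236 235 236 235 235 234 235 235 236 235 236 135  45  48  42 150
  165 169 229]
 [235 235 235 236 236 235 236 235 236 236 235 236 236 139  54  62  40  84
  159 168 231]
 [206 231 234 235 235 235 236 235 235 234 235 235 235 172  70  36  26  82
  155 166 229]
 [100 126 205 231 234 234 234 235 235 236 236 234 235 175  76  29  16  71
  164 175 230]
 [110 113 105  90 122 121 209 232 233 234 234 235 235 229 164  94  76 181
  230 235 235]
 [113 112 113 113 115 152 156 117 106 125 206 229 232 233 234 235 23
[... 2185 characters left out ...]
0 131 129 130 150 176 190 193 191 192 190 188 180 188 233 254
  255 254 251]
 [128 130 128 132 130 133 144 165 180 182 180 178 179 178 172 166 203 248
  255 254 254]
 [130 130 130 130 131 131 132 140 145 147 145 145 144 144 139 130 159 232
  255 255 254]
 [129 128 129 132 130 130 124 114 113 113 110 107 108 108 104  98 118 193
  249 255 254]
 [131 130 130 132 131 131 122 112 104  98  96  97  95  97  96  86  88 147
  232 255 255]
 [131 132 130 131 132 132 128 122 114 105 102 105 105 112 113 105  91 114
  190 248 255]
 [132 132 130 131 131 132 132 131 124 120 119 121 121 124 127 121 106  98
  142 220 251]
 [131 133 131 129 132 133 133 133 132 130 129 130 129 131 132 128 118  96
  105 162 227]]
```

Run:
```python
from h import *
T=bot.camera("top");C=np.array([.7089,.0296])
L=atz(T,[279.3,211.6],.01);R=atz(T,[290.7,213.9],.01);M=(L+R)/2
d=M[:2]-C; print(L,R,np.linalg.norm(L-R),"mid",np.linalg.norm(d),np.degrees(np.arctan2(d[1],-d[0])))
e=R-L; print("edge ang",np.degrees(np.arctan2(-e[0],-e[1])))
for a in (9,10,11,12):
    w=np.radians(180-a); u=np.array([np.cos(w),np.sin(w)]); v=np.array([-u[1],u[0]])
    print(a,[proj(T,[*(C+r*u+s*.020*v),.014])[0].round(1) for r in (.223,.253) for s in (1,-1)])
```

```text
[0.4634 0.098  0.01  ] [0.4551 0.0524 0.01  ] 0.04627985923144423 mid 0.25377236729540054 10.351311232055023
edge ang 10.333296421138554
9 [array([292.8, 206.2]), array([282.9, 204.5]), array([291.4, 213.6]), array([281.5, 211.8])]
10 [array([291.8, 206.1]), array([282. , 204.2]), array([290.3, 213.4]), array([280.4, 211.5])]
11 [array([290.9, 206. ]), array([281.1, 203.9]), array([289.2, 213.3]), array([279.3, 211.2])]
12 [array([289.9, 205.9]), array([280.1, 203.6]), array([288.1, 213.1]), array([278.3, 210.9])]
```

>>> send_rows(moves=[0.6,1,0,0,0,0,-0.3,0.6,1,0,0,0,0,-0.3,0.6,1,0,0,0,0.2,-0.3,0.6,1,0,0,0,0.2,-0.3,0.6,1,0,0,0,0.2,-0.3,0.6,1,0,0,0,0.2,-0.3,0.6,1,0,0,0,0.2,-0.3,0.6,1,0,0,0,0.2,-0.3])

```text
time: 2.75
ee_pos: [0.244, -0.3351, 0.2314]
tcp_rot: [180.0, -0.0, 23.4]
wrist_force: [-0.1, -1.1, -0.2]
opening: 0.0554
grasp_force: 0.0
```

Run:
```python
from h import *
print(bot.get_obs()["q"])
```

```text
[-53.9344 -13.4169  -7.1987  96.1935   0.0008 102.7088]
```

>>> send_rows(moves=[0.5,1,0,0,0,0.442,-0.3,0.5,1,0,0,0,0.442,-0.3,0.5,1,0,0,0,0.442,-0.3,0.5,1,0,0,0,0.442,-0.3,0.5,1,0,0,0,0.442,-0.3,0.5,1,0,0,0,0.442,-0.3,0.5,1,0,0,0,0.442,-0.3,0.5,1,0,0,0,0.442,-0.3])

```text
time: 3.75
ee_pos: [0.344, -0.135, 0.2314]
tcp_rot: [180.0, -0.0, 53.8]
wrist_force: [-0.1, 0.5, 0.2]
opening: 0.0556
grasp_force: 0.0
```

>>> send_rows(moves=[0.3,1,0,0,0,0.442,-0.3,0.3,1,0,0,0,0.442,-0.3,0.3,1,0,0,0,0.442,-0.3,0.3,1,0,0,0,0.442,-0.3,0.3,1,0,0,0,0.442,-0.3,0.3,1,0,0,0,0.442,-0.3,0.3,1,0,0,0,0.442,-0.3,0.3,1,0,0,0,0.442,-0.3])

```text
time: 4.75
ee_pos: [0.4038, 0.065, 0.2314]
tcp_rot: [180.0, -0.0, 84.2]
wrist_force: [0.1, 0.7, 0.0]
opening: 0.0555
grasp_force: 0.0
```

>>> send_rows(moves=[1,0.8,0,0,0,0.442,-0.3,1,0.8,0,0,0,0.442,-0.3,1,0.8,0,0,0,0.442,-0.3,1,0.8,0,0,0,0.442,-0.3,1,0.8,0,0,0,0.442,-0.3,1,0.8,-0.6,0,0,0.442,-0.3,1,0.8,-0.6,0,0,0.442,-0.3,0.7,0.7,-0.6,0,0,0.442,-0.3])

```text
time: 5.75
ee_pos: [0.597, 0.2223, 0.1854]
tcp_rot: [-180.0, 0.0, 114.6]
wrist_force: [-0.7, -0.2, -0.1]
opening: 0.0555
grasp_force: 0.0
```

>>> send_rows(moves=[0.94,0,-0.4,0,0,0,-0.3,0,0,-1,0,0,0,-0.3,0,0,-1,0,0,0,-0.3,0,0,-1,0,0,0,-0.3,0,0,-1,0,0,0,-0.3,0,0,-1,0,0,0,-0.3,0,0,0,0,0,0,0.2,0,0,0,0,0,0,0.2], squeeze=20)

```text
time: 6.75
ee_pos: [0.6201, 0.2217, 0.0524]
tcp_rot: [179.9, 0.0, 114.5]
wrist_force: [0.3, -0.1, 0.3]
opening: 0.0342
grasp_force: 0.0
```

Run:
```python
from h import *
T=bot.camera("top");S=bot.camera("side")
P=proj
C=[.7089,.0296]
for nm,c in (("t",T),("s",S)):
    i=cv2.cvtColor(c["color"],cv2.COLOR_RGB2BGR); p=proj(c,[.6205,.2223,.06])[0].astype(int)
    i=cv2.resize(i[p[1]-50:p[1]+50,p[0]-50:p[0]+50],(400,400),interpolation=cv2.INTER_CUBIC)
    globals()[nm]=i
cv2.imwrite("pics/g.png",np.hstack([t,s])); print(bot.get_obs())
```

```text
{'time': 6.85, 'q': array([19.6758, 19.9041,  7.8708, 77.85  , -0.001 , 85.2   ]), 'qd': array([-0.0125, -0.054 , -0.1107, -0.2177,  0.0279,  0.0031]), 'joint_efforts': array([  0.002 , -67.585 ,  46.1044,   0.0143,   0.    ,  -0.    ]), 'ee_pos': array([0.6204, 0.2218, 0.0529]), 'tcp_rot': array([179.8838,   0.0107, 114.4758]), 'wrist_force': array([ 0.6198, -0.4473,  0.5285]), 'torque': array([-0.0674,  0.0311, -0.0109]), 'grasp_force': 0.0, 'opening': 0.03416517610186557}
```

View pics/g.png

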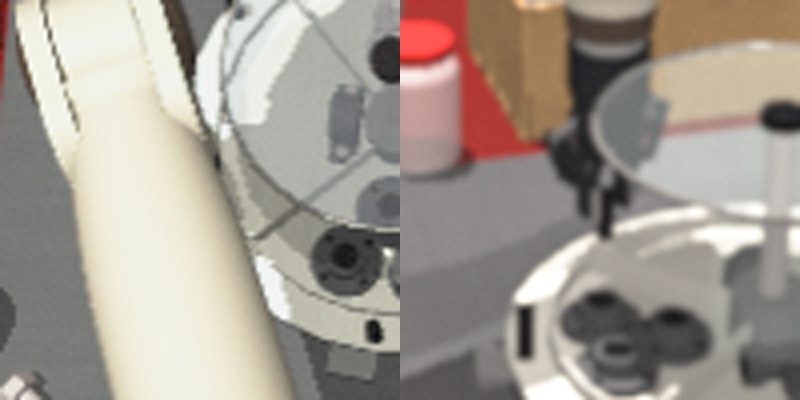

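The picture shows the fingers straddling the left-rear peg (around (600,200) in the right half), with the gripper clear of the hood. I'll grip the peg now.

>>> send_rows(moves=[0,0,0,0,0,0,1,0,0,0,0,0,0,1,0,0,0,0,0,0,1], squeeze=20)

```text
time: 7.22
ee_pos: [0.6202, 0.2218, 0.0524]
tcp_rot: [179.9, 0.0, 114.5]
wrist_force: [1.2, 0.1, 5.6]
opening: 0.015
grasp_force: 20.8
```

Run:
```python
from h import *
r=.212;th0=114.64;n=16;C=np.array([.7089,.0296]);d=85.06/n
p=lambda a:C+r*np.array([np.cos(np.radians(a)),np.sin(np.radians(a))])
print(np.radians(d)/.15,p(th0),p(th0+85.06))
for i in range(n): print(((p(th0+d*(i+1))-p(th0+d*i))/.025).round(3))
print(bot.get_obs()["ee_pos"],bot.get_obs()["tcp_rot"])
```

```text
0.618573775727657 [0.6205 0.2223] [ 0.5093 -0.0419]
[-0.699 -0.361]
[-0.663 -0.424]
[-0.62  -0.483]
[-0.573 -0.539]
[-0.521 -0.59 ]
[-0.464 -0.635]
[-0.403 -0.676]
[-0.338 -0.71 ]
[-0.271 -0.738]
[-0.202 -0.76 ]
[-0.13  -0.776]
[-0.058 -0.784]
[ 0.015 -0.786]
[ 0.088 -0.782]
[ 0.16 -0.77]
[ 0.231 -0.752]
[0.6202 0.2218 0.0524] [179.9005   0.01   114.4801]
```

>>> send_rows(moves=[-0.7,-0.36,0,0,0,0.62,1,-0.66,-0.42,0,0,0,0.62,1,-0.62,-0.48,0,0,0,0.62,1,-0.57,-0.54,0,0,0,0.62,1,-0.52,-0.59,0,0,0,0.62,1,-0.46,-0.635,0,0,0,0.62,1,-0.4,-0.675,0,0,0,0.62,1,-0.34,-0.71,0,0,0,0.62,1])

```text
time: 8.22
ee_pos: [0.5132, 0.1112, 0.0524]
tcp_rot: [179.9, 0.1, 157.3]
wrist_force: [3.7, -0.8, 4.9]
opening: 0.015
grasp_force: 21.3
```

>>> send_rows(moves=[-0.27,-0.74,0,0,0,0.62,1,-0.2,-0.76,0,0,0,0.62,1,-0.13,-0.775,0,0,0,0.62,1,-0.06,-0.785,0,0,0,0.62,1,0.015,-0.785,0,0,0,0.62,1,0.09,-0.78,0,0,0,0.62,1,0.16,-0.77,0,0,0,0.62,1,0.23,-0.75,0,0,0,0.62,1])

```text
time: 9.22
ee_pos: [0.5095, -0.0428, 0.0524]
tcp_rot: [-180.0, 0.1, -160.1]
wrist_force: [3.5, 2.4, 5.0]
opening: 0.0151
grasp_force: 21.3
```

>>> send_rows(moves=[0,0,0,0,0,0,1,0,0,0,0,0,0,-0.4,0,0,0,0,0,0,-0.4,0,0,1,0,0,0,-0.4,0,0,1,0,0,0,-0.4,0,0,1,0,0,0,-0.4,-1,-0.5,1,0,0,0,-0.4,-1,-1,0.5,0,0,0,-0.4])

```text
time: 10.22
ee_pos: [0.4585, -0.0795, 0.1649]
tcp_rot: [-180.0, 0.0, -160.2]
wrist_force: [0.7, 0.1, -0.7]
opening: 0.0595
grasp_force: 0.0
```

>>> send_rows(moves=[-1,-1,1,0,0,-0.8,-0.4,-1,-1,1,0,0,-0.8,-0.4,-1,-1,0,0,0,-0.8,-0.4,-0.5,-1,0,0,0,-0.8,-0.4,-0.5,-1,0,0,0,-0.8,-0.4,0,-1,0,0,0,-0.8,-0.4,0,-0.5,0,0,0,-0.8,-0.4,0,0,0,0,0,-0.8,-0.4])

```text
time: 11.22
ee_pos: [0.3586, -0.2428, 0.2134]
tcp_rot: [-180.0, -0.0, 144.4]
wrist_force: [-0.5, 0.2, -0.2]
opening: 0.0602
grasp_force: 0.0
```

Run:
```python
from h import *
T=bot.camera("top");S=bot.camera("side")
for cs in ([T],[S],[T,S]):
    g,n,r=fitwheel(cs,[.7089,.0296,-10.3]); print(np.array(g),n,np.abs(r).max(0))
    g,n,r=fitwheel(cs,[.7089,.0296,-10.3],fixed=(.7089,.0296)); print(np.array(g),n,np.abs(r).max(0))
print(bot.get_obs()["q"])
i=[]
for c in (T,S):
    p=proj(c,[.66,.03,.06])[0].astype(int)
    i.append(cv2.resize(cv2.cvtColor(c["color"],cv2.COLOR_RGB2BGR)[p[1]-70:p[1]+70,p[0]-70:p[0]+70],(400,400),interpolation=cv2.INTER_CUBIC))
cv2.imwrite("pics/w.png",np.hstack(i))
```

```text
[ 0.7083  0.0285 -9.9161] 5 [0.3951 1.1242]
[ 0.7089  0.0296 -9.8193] 5 [0.7343 0.9369]
[  0.7088   0.027  -10.277 ] 3 [0.3494 0.2211]
[  0.7089   0.0296 -10.0134] 3 [0.3589 0.8077]
[ 0.7086  0.0281 -9.9983] 8 [0.4151 1.1074]
[ 0.7089  0.0296 -9.8724] 8 [0.6976 0.9665]
[-34.0333 -11.2761  -7.4238  93.8843   0.0026   1.3265]
```

View pics/w.png

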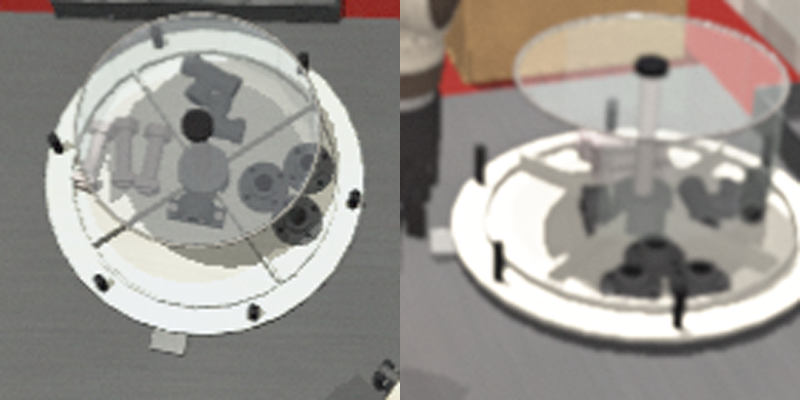

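The wheel now stands at about -10.0° against the front at -10.3°, with the bearing block facing the foot. Next I'll check the bearing pose by overlaying its model on the first pictures.

Run:
```python
from h import *
T=bot.camera("top");S=bot.camera("side")
def pts(v):
    x,y,a=v; w=np.radians(a); R=np.array([[np.cos(w),-np.sin(w),0],[np.sin(w),np.cos(w),0],[0,0,1]])
    P=[[sx*.04,sy*.014,z] for sx in(1,-1) for sy in (1,-1) for z in (0,.012)]
    Q=[[.024*np.cos(t),sy*.014,.027+.024*np.sin(t)] for sy in(1,-1) for t in np.linspace(0,2*np.pi,24)]
    return np.array(P)@R.T+[x,y,0],np.array(Q)@R.T+[x,y,0]
def mask(c,v,s=4):
    m=np.zeros((400*s,640*s),np.uint8)
    for P in pts(v):
        cv2.fillConvexPoly(m,cv2.convexHull((proj(c,P)*s+s/2).round().astype(np.int32)),1)
    return m
gs=[]
for c,f in ((T,"top0"),(S,"side0")):
    im=cv2.imread(f"pics/{f}.png").astype(np.float32)
    p=proj(c,[.442,-.359,.02])[0].round().astype(int); b=(slice(p[1]-16,p[1]+17),slice(p[0]-20,p[0]+21))
    bg=np.median(im[b].reshape(-1,3),axis=0); d=np.abs(im-bg).max(2); d[im.max(2)-im.min(2)>50]=0  # drop yellow
    gs.append((c,cv2.resize(np.clip(d,0,40)/40,None,fx=4,fy=4,interpolation=cv2.INTER_LINEAR),p))
def cost(v):
    t=0
    for c,d,p in gs:
        sl=(slice(4*p[1]-64,4*p[1]+68),slice(4*p[0]-80,4*p[0]+84))
        m=mask(c,v)[sl]; D=d[sl]; t+=np.abs(m-D).sum()/m.sum()
    return t
best=min(((cost((x,y,a)),x,y,a) for x in np.arange(.434,.451,.002) for y in np.arange(-.367,-.350,.002) for a in range(-60,-40,2)))
print(best,cost((.442,-.359,-51)))
o=[]
for c,d,p in gs:
    f=cv2.resize(cv2.imread("pics/"+("top0" if c is T else "side0")+".png"),None,fx=4,fy=4)
    k,_=cv2.findContours(mask(c,best[1:]),0,2); cv2.drawContours(f,k,-1,(0,255,0),1)
    o.append(cv2.resize(f[4*p[1]-80:4*p[1]+80,4*p[0]-80:4*p[0]+80],(390,390)))
cv2.imwrite("pics/b.png",np.hstack(o))
```

```text
(np.float64(1.5535513300215242), np.float64(0.442), np.float64(-0.359), -54) 1.5527305014179411
```

View pics/b.png

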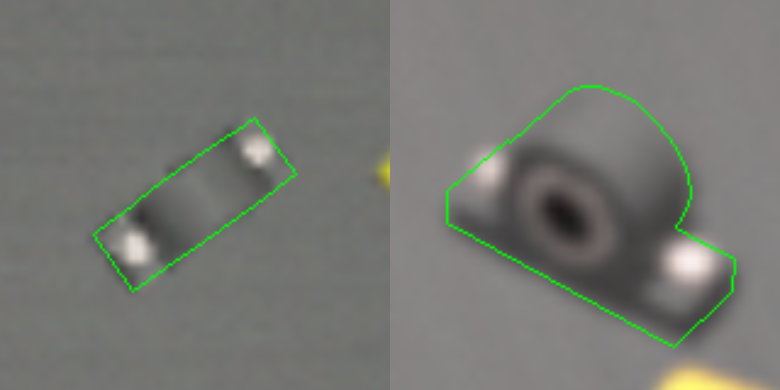

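The outline fits in both views: bearing at (0.442,-0.359), axis about -52°. I'll tilt the tool 45° with its heading along that axis.

>>> send_rows(moves=[0,0,0,0,0,-0.95,-0.4,0,0,0,0,0,-0.95,-0.4,0,-0.1,-0.3,-0.7,-0.547,0,-0.4,0,-0.1,-0.3,-0.7,-0.547,0,-0.4,0,-0.1,-0.3,-0.7,-0.547,0,-0.4,0,-0.1,-0.3,-0.7,-0.547,0,-0.4,0.1,-0.1,-0.4,-0.7,-0.547,0,-0.4,0.1,-0.1,-0.4,-0.627,-0.49,0,-0.4])

```text
time: 12.42
ee_pos: [0.391, -0.2641, 0.1626]
tcp_rot: [-178.3, 43.6, 128.9]
wrist_force: [-0.4, -0.7, 0.6]
opening: 0.0596
grasp_force: 0.0
```

Run:
```python
from h import *
from scipy.spatial.transform import Rotation as Ro
o=bot.get_obs(); M=Ro.from_euler("xyz",o["tcp_rot"],degrees=True).as_matrix(); print(o["q"],o["ee_pos"]);print(M)
d=M[:,2]; G=np.array([.442,-.359,.034]); Tt=G+.019*d; print("target",Tt,"delta units",(Tt-o["ee_pos"])/.025)
```

```text
[-21.0987 -48.47   -47.7087  51.9961 -21.7688  22.9686] [ 0.391  -0.2641  0.1626]
[[-0.4548  0.7911  0.409 ]
 [ 0.5639  0.6112 -0.5553]
 [-0.6893 -0.0219 -0.7241]]
target [ 0.4498 -0.3696  0.0202] delta units [ 2.3516 -4.2162 -5.6957]
```

```bash
cat >> h.py <<'E'
from scipy.spatial.transform import Rotation as Ro
def tool(head,pitch):
    a,p=np.radians(head),np.radians(pitch); h=np.array([np.cos(a),np.sin(a),0]);u=np.array([0,0,1.])
    z=np.cos(p)*h-np.sin(p)*u; y=np.cross(u,h); x=np.cross(y,z); return np.c_[x,y,z]
def togo(P,R):
    o=bot.get_obs(); M=Ro.from_euler("xyz",o["tcp_rot"],degrees=True).as_matrix()
    return np.r_[(np.array(P)-o["ee_pos"])/.025, Ro.from_matrix(R@M.T).as_rotvec()/.15]
E
python3 - <<'E'
from h import *
R=tool(-52,45); d=R[:,2]; Tt=np.array([.442,-.359,.034])+.019*d
print(R); print(togo(Tt-.08*d,R),d*.08/.025)
E
```

```text
[[-0.4353  0.788   0.4353]
 [ 0.5572  0.6157 -0.5572]
 [-0.7071 -0.     -0.7071]]
[ 0.9786 -2.4345 -3.42   -0.0399 -0.216   0.0378] [ 1.3931 -1.7831 -2.2627]
```

>>> send_rows(moves=[0.3,-0.6,-0.8,0,0,0,-0.4,0.3,-0.6,-0.8,0,0,0,-0.4,0.2,-0.6,-0.9,0,-0.1,0,-0.4,0.18,-0.63,-0.92,-0.04,-0.12,0.04,-0.4])

```text
time: 12.92
ee_pos: [0.4163, -0.3253, 0.0802]
tcp_rot: [179.7, 45.2, 127.9]
wrist_force: [1.3, 0.2, -0.2]
opening: 0.0597
grasp_force: 0.0
```

Run:
```python
from h import *
R=tool(-52,45); d=R[:,2]; Tt=np.array([.442,-.359,.034])+.019*d
print(bot.get_obs()["q"],togo(Tt,R))
```

```text
[-29.8149 -40.9194 -54.9445  32.9588 -15.3073  16.1138] [ 1.36   -1.773  -2.387  -0.0021  0.0314 -0.0118]
```

>>> send_rows(moves=[0.35,-0.45,-0.6,0,0.015,0,-0.4,0.35,-0.45,-0.6,0,0.015,0,-0.4,0.33,-0.44,-0.6,0,0,0,-0.4,0.33,-0.43,-0.59,0,0,0,-0.4])

```text
time: 13.42
ee_pos: [0.4502, -0.3694, 0.0204]
tcp_rot: [-180.0, 44.9, 128.1]
wrist_force: [0.7, -0.5, 0.2]
opening: 0.0599
grasp_force: 0.0
```

Run:
```python
from h import *
R=tool(-52,45); d=R[:,2]; Tt=np.array([.442,-.359,.034])+.019*d
o=bot.get_obs();print(o["q"],o["wrist_force"],togo(Tt,R))
i=[]
for n in("top","side"):
    c=bot.camera(n);p=proj(c,[.44,-.35,.04])[0].astype(int)
    i.append(cv2.resize(cv2.cvtColor(c["color"],cv2.COLOR_RGB2BGR)[p[1]-40:p[1]+40,p[0]-40:p[0]+40],(400,400),interpolation=cv2.INTER_CUBIC))
cv2.imwrite("pics/p.png",np.hstack(i))
```

```text
[-32.8932 -26.4052 -54.1     18.9698 -13.322   13.7176] [ 0.677  -0.5441  0.2421] [ 0.0015 -0.0074  0.0048 -0.0047 -0.0043 -0.0087]
```

View pics/p.png

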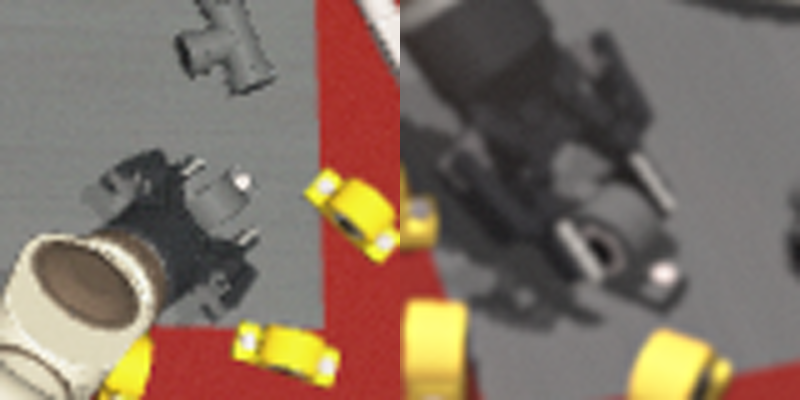

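The fingers straddle the dark bearing's housing ((220,195) in the left half, (600,250) in the right). I'll grip and lift.

>>> send_rows(moves=[0,0,0,0,0,0,1,0,0,0,0,0,0,1,0,0,0,0,0,0,1,0,0,0,0,0,0,1,0,0,0,0,0,0,1], squeeze=50)

```text
time: 14.15
ee_pos: [0.4503, -0.3695, 0.0221]
tcp_rot: [179.8, 45.0, 127.8]
wrist_force: [-3.0, 4.9, 5.7]
opening: 0.0277
grasp_force: 50.9
```

>>> send_rows(moves=[0,0,0.4,0,0,0,1,0,0,0.8,0,0,0,1,0,0,1,0,0,0,1,0,0,1,0,0,0,1,0,0,0.8,0,0,0,1,0,0,0,0,0,0,1])

```text
time: 14.9
ee_pos: [0.4502, -0.3697, 0.1229]
tcp_rot: [179.8, 45.1, 127.8]
wrist_force: [0.4, 0.4, -4.2]
opening: 0.0274
grasp_force: 49.9
```

Run:
```python
from h import *
C=np.array([.7088,.0292]);a=np.radians(180-10.2);u=np.array([np.cos(a),np.sin(a)])
R=tool(-10.2,45);d=R[:,2]; B=np.r_[C+.130*u,.027+.034]
Tt=B+.019*d
o=bot.get_obs();print(o["q"],o["wrist_force"],o["torque"],"final TCP",Tt,d)
pre=Tt+np.r_[.11*u,.06]; print("pre",pre,togo(pre,R))
print("release heading", "lift floor z",Tt[2])
```

```text
[-32.9102 -32.2174 -45.7745  32.9811 -13.3401  13.88  ] [ 0.4402  0.4224 -4.1933] [0.9862 0.7248 0.0048] final TCP [0.5941 0.0498 0.0476] [ 0.6959 -0.1252 -0.7071]
pre [0.4858 0.0693 0.1076] [ 1.4234 17.5612 -0.6126 -0.0099  0.0156  4.8718]
release heading lift floor z 0.047564971157455595
```

>>> send_rows(moves=[0,0.88,0,0,0,0.244,1,0,0.88,0,0,0,0.244,1,0,0.88,0,0,0,0.244,1,0,0.88,0,0,0,0.244,1,0,0.88,0,0,0,0.244,1,0,0.88,0,0,0,0.244,1,0,0.88,0,0,0,0.244,1,0,0.88,0,0,0,0.244,1])

```text
time: 15.9
ee_pos: [0.4553, -0.1939, 0.1182]
tcp_rot: [-179.9, 44.5, 144.7]
wrist_force: [1.1, -0.1, -3.7]
opening: 0.0276
grasp_force: 50.2
```

>>> send_rows(moves=[0,0.88,0,0,0,0.244,1,0,0.88,0,0,0,0.244,1,0,0.88,0,0,0,0.244,1,0,0.88,0,0,0,0.244,1,0,0.88,0,0,0,0.244,1,0,0.88,0,0,0,0.244,1,0,0.88,0,0,0,0.244,1,0,0.88,0,0,0,0.244,1])

```text
time: 16.9
ee_pos: [0.479, -0.0189, 0.1183]
tcp_rot: [-179.3, 43.5, 161.5]
wrist_force: [0.8, 0.6, -3.2]
opening: 0.0272
grasp_force: 50.3
```

>>> send_rows(moves=[0,0.88,0,0,0,0.244,1,0,0.88,0,0,0,0.244,1,0,0.88,0,0,0,0.244,1,0,0.84,0,0,0,0.244,1,0,0,0,0,0,0,1])

```text
time: 17.52
ee_pos: [0.4791, 0.0681, 0.1186]
tcp_rot: [-179.3, 43.5, 169.9]
wrist_force: [0.5, 0.2, -4.7]
opening: 0.0277
grasp_force: 50.5
```

Run:
```python
from h import *
C=np.array([.7088,.0292]);a=np.radians(180-10.2);u=np.array([np.cos(a),np.sin(a)])
R=tool(-10.2,45);d=R[:,2]
Tt=np.r_[C+.130*u,.061]+.019*d; Tt[2]=.082
o=bot.get_obs();print(o["q"],o["ee_pos"],o["wrist_force"],o["opening"],togo(Tt+np.r_[.12*u,0],R),-u*.12/.025)
i=[]
for n in("top","side"):
    c=bot.camera(n);p=proj(c,[.52,.04,.06])[0].astype(int)
    i.append(cv2.resize(cv2.cvtColor(c["color"],cv2.COLOR_RGB2BGR)[p[1]-50:p[1]+50,p[0]-50:p[0]+50],(400,400),interpolation=cv2.INTER_CUBIC))
cv2.imwrite("pics/q.png",np.hstack(i))
```

```text
[ 20.2539 -46.6147 -51.8228  45.7671 -20.9541  23.0928] [0.4791 0.0681 0.1186] [ 0.4808  0.2376 -4.7434] 0.027689974550602837 [-0.1252  0.1177 -1.4622  0.0247 -0.1834  0.0396] [ 4.7241 -0.85  ]
```

View pics/q.png

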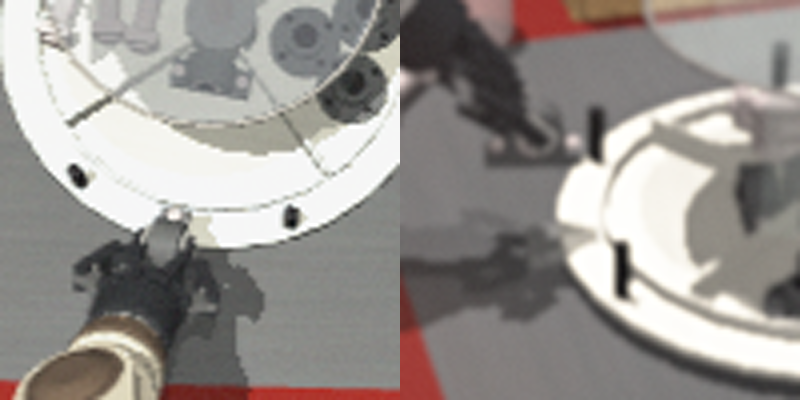

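The bearing is held level in line with the open front, between the two front pegs ((78,175) and (290,215) in the left half). I'll bring it in now.

>>> send_rows(moves=[0.57,-0.09,-0.25,0,0,0,1,0.57,-0.09,-0.25,0,-0.05,0.01,1,0.57,-0.09,-0.25,0.005,-0.05,0.01,1,0.57,-0.09,-0.2,0.01,-0.05,0.01,1,0.57,-0.09,-0.15,0.01,-0.03,0.01,1,0.57,-0.09,-0.12,0,0,0,1,0.57,-0.09,-0.12,0,0,0,1,0.57,-0.09,-0.12,0,0,0,1])

```text
time: 18.62
ee_pos: [0.5939, 0.0482, 0.083]
tcp_rot: [180.0, 45.0, 169.6]
wrist_force: [-0.5, 0.6, -4.1]
opening: 0.0272
grasp_force: 50.5
```

Run:
```python
from h import *
C=np.array([.7088,.0292]);a=np.radians(180-10.2);u=np.array([np.cos(a),np.sin(a)])
R=tool(-10.2,45.1);d=R[:,2]
Tt=np.r_[C+.130*u,.061]+.019*d; Tt[2]=.0495
o=bot.get_obs();print(o["q"],o["ee_pos"],o["tcp_rot"],o["wrist_force"],togo(Tt,R))
```

```text
[ 12.0657 -27.4606 -47.3469  27.3206 -15.6688  16.3065] [0.5939 0.0482 0.083 ] [179.9568  45.0458 169.5692] [-0.5145  0.5909 -4.1166] [ 0.0059  0.0642 -1.3395 -0.0005  0.0173  0.0233]
```

>>> send_rows(moves=[0,0.03,-0.3,0,0.01,0.01,1,0,0.03,-0.3,0,0,0.01,1,0,0,-0.2,0,0,0,1,0,0,-0.15,0,0,0,1,0,0,-0.1,0,0,0,1,0,0,-0.06,0,0,0,1,0,0,0,0,0,0,1,0,0,0,0,0,0,1])

```text
time: 19.62
ee_pos: [0.5939, 0.051, 0.0563]
tcp_rot: [179.9, 45.0, 169.8]
wrist_force: [-0.2, 0.5, -4.9]
opening: 0.0272
grasp_force: 50.4
```

>>> send_rows(moves=[0,0,-0.06,0,0,0,1,0,0,-0.06,0,0,0,1,0,0,-0.06,0,0,0,1,0,0,-0.04,0,0,0,1,0,0,0,0,0,0,1,0,0,0,0,0,0,1])

```text
time: 20.38
ee_pos: [0.5938, 0.051, 0.0507]
tcp_rot: [179.9, 45.0, 169.8]
wrist_force: [-0.0, 0.2, -4.9]
opening: 0.0272
grasp_force: 50.4
```

>>> send_rows(moves=[0,0,-0.03,0,0,0,1,0,0,0,0,0,0,1,0,0,0,0,0,0,1])

```text
time: 20.75
ee_pos: [0.5938, 0.051, 0.0498]
tcp_rot: [179.9, 45.0, 169.8]
wrist_force: [-0.8, -1.1, -4.0]
opening: 0.0276
grasp_force: 50.4
```

>>> send_rows(moves=[0,0,-0.02,0,0,0,1,0,0,0,0,0,0,1,0,0,0,0,0,0,1])

```text
time: 21.12
ee_pos: [0.5938, 0.051, 0.0493]
tcp_rot: [179.9, 45.0, 169.8]
wrist_force: [0.5, 0.5, -3.4]
opening: 0.0277
grasp_force: 50.4
```

>>> send_rows(moves=[0,0,-0.02,0,0,0,1,0,0,0,0,0,0,1,0,0,0,0,0,0,1])

```text
time: 21.5
ee_pos: [0.5939, 0.051, 0.049]
tcp_rot: [179.9, 45.0, 169.8]
wrist_force: [0.4, 0.3, -2.9]
opening: 0.027
grasp_force: 50.6
```

>>> send_rows(moves=[0,0,-0.02,0,0,0,1,0,0,0,0,0,0,1,0,0,0,0,0,0,1])

```text
time: 21.88
ee_pos: [0.5941, 0.051, 0.0489]
tcp_rot: [179.9, 45.1, 169.8]
wrist_force: [-2.1, -0.9, 1.1]
opening: 0.0272
grasp_force: 51.3
```

>>> send_rows(moves=[0,0,-0.02,0,0,0,1,0,0,0,0,0,0,1,0,0,0,0,0,0,1])

```text
time: 22.25
ee_pos: [0.5944, 0.051, 0.0489]
tcp_rot: [179.9, 45.1, 169.8]
wrist_force: [-4.7, 0.2, 5.3]
opening: 0.0274
grasp_force: 52.0
```

>>> send_rows(moves=[0,0,0.015,0,0,0,1,0,0,0,0,0,0,1,0,0,0,0,0,0,-0.2,0,0,0,0,0,0,-0.2,0,0,0,0,0,0,-0.2,0,0,0,0,0,0,-0.2])

```text
time: 23.0
ee_pos: [0.5937, 0.051, 0.0481]
tcp_rot: [179.9, 45.0, 169.8]
wrist_force: [0.1, 0.2, -0.3]
opening: 0.0512
grasp_force: 0.0
```

Run:
```python
from h import *
o=bot.get_obs();print(o["ee_pos"],o["opening"],o["wrist_force"],-tool(-10.2,45)[:,2]/.025*.1)
```

```text
[0.5937 0.051  0.0481] 0.051227652594344246 [ 0.0898  0.2343 -0.2599] [-2.7837  0.5009  2.8284]
```

>>> send_rows(moves=[-0.3,0.054,0.305,0,0,0,-0.2,-0.5,0.09,0.51,0,0,0,-0.2,-0.5,0.09,0.51,0,0,0,-0.2,-0.6,0.108,0.61,0,0,0,-0.2,-0.6,0.108,0.61,0,0,0,-0.2,-0.6,0.108,0.61,0,0,0,-0.2,-0.6,0.108,0.61,0,0,0,-0.2,-0.6,0.108,0.61,0,0,0,-0.2])

```text
time: 24.0
ee_pos: [0.4854, 0.0703, 0.1587]
tcp_rot: [179.9, 45.1, 169.8]
wrist_force: [0.2, 1.6, 0.8]
opening: 0.0512
grasp_force: 0.0
```

>>> send_rows(moves=[-0.3,-0.9,0.3,0,0.6,0,-0.2,-0.3,-0.9,0.3,0,0.6,0,-0.2,-0.3,-1,0.2,0,0.6,0,-0.2,-0.3,-1,0,0,0.6,0,-0.2,-0.3,-1,0,0,0.6,0,-0.2,-0.3,-1,0,0,0.6,0,-0.2,0,-1,0,0,0,0,-0.2,0,-0.5,0,0,0,0,-0.2])

```text
time: 25.0
ee_pos: [0.441, -0.113, 0.178]
tcp_rot: [-174.7, 14.4, 172.5]
wrist_force: [-0.4, 0.4, 0.8]
opening: 0.0513
grasp_force: 0.0
```

Run:
```python
from h import *
T=bot.camera("top");S=bot.camera("side")
for cs in ([T],[S],[T,S]):
    g,n,r=fitwheel(cs,[.7089,.0296,-10.]); print(np.array(g),n)
for n in ("top","side"):
    c=T if n=="top" else S
    print(n,[(round(d["p"],2),atz(c,d["pixel"],.027)) for d in bot.landmark_of(n,"bearing") if abs(atz(c,d["pixel"],.027)[1])<.15])
i=[]
for c in (T,S):
    p=proj(c,[.64,.03,.06])[0].astype(int)
    i.append(cv2.resize(cv2.cvtColor(c["color"],cv2.COLOR_RGB2BGR)[p[1]-60:p[1]+60,p[0]-60:p[0]+60],(400,400),interpolation=cv2.INTER_CUBIC))
cv2.imwrite("pics/e.png",np.hstack(i)); print(bot.get_obs()["ee_pos"])
```

```text
[ 0.7095  0.0281 -9.7479] 5
[  0.7081   0.0262 -10.1194] 3
[ 0.7089  0.0278 -9.8575] 8
top [(0.52, array([0.5829, 0.0519, 0.027 ]))]
side [(0.8, array([0.5814, 0.0366, 0.027 ]))]
[ 0.441  -0.1118  0.1778]
```

View pics/e.png

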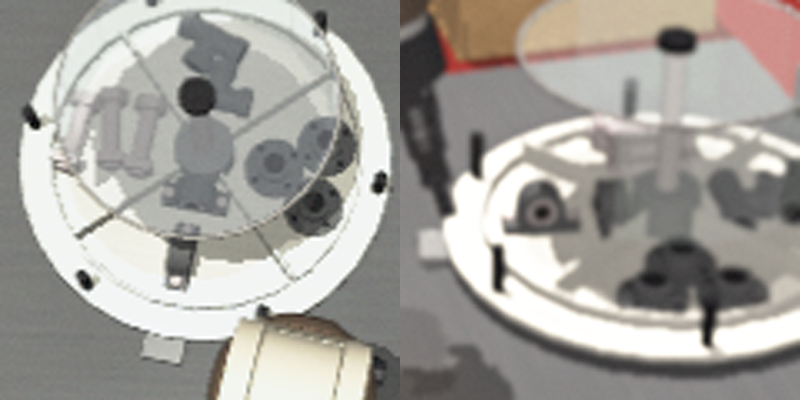

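The bearing stands upright in the bearing bin at (0.58,0.05), the bin faces the foot (wheel still at about -10°), and the arm touches nothing.

```bash
python3 -c "
from workcell import bot
print(bot.job_done())"
```

```text
the job is handed in; nothing more can be done
None
```

The job is handed in: the bearing stands upright on the bearing-block bin's floor, that bin faces the hood's open front to within about half a degree, and I avoided the hood, tee, bolt and jar throughout.

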